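Seat the channel block in its bench holder

ROBOT

A 7-joint arm with a two-finger parallel gripper is mounted at the origin on the work surface. World frame = base frame: x ahead of the robot, y to its left, z up, the work surface at z = 0. Lengths are in m, angles in rad, forces in N, time in s.
With the tool pointing down it reaches from about 0.425 to 1.025 m from the base axis. Payload 9.4 kg.
Tool frame: the origin (TCP) lies midway between the tips of the shut fingers; the grasp point (between the pads) lies 19 mm behind it; z points along the fingers, x is the direction in which the jaws open and shut, and the axes are right-handed (so a half turn about z gives the same grasp; the last joint's range is limited). The gripper opens to 93 mm and grips with 3 to 60 N. Pads are 15 mm wide; open, the fingers measure 128 mm over their backs; the gripper's body (75 mm by 188 mm) begins 65 mm behind the grasp point.
Start: joints at [1.039, 0.599, -0.003, 1.599, 0.002, 0.943, -0.08], TCP at [0.318, -0.651, 0.219] pointing down, gripper open.
Joint ranges: [-2.57, 2.57], [-0.35, 1.97], [-1.29, 1.29], [0.11, 2.56], [-1.05, 4.19], [0.11, 1.86], [-2.63, 2.63]. Speed limits (rad/s): [2.22, 2.22, 3.01, 3.01, 3.14, 3.14, 3.14].

INTERFACE

Orientations are given as a rotation vector (axis times angle).
In Python, from workcell import manip gives the robot as it stands.
- The arm moves only by the tool move_arm, never from a script. Its argument "targets" is a list that holds one entry, the list of rows, each a list of 7 numbers: the turn, a rotation vector about the tool's x, y, z in degrees, then the shift along the tool's x, y, z in cm, then the gripper command: -1 is fully open, 1 is shut, values between are in proportion. In form: [[[ax, ay, az, tx, ty, tz, gripper], ...]]. A call has 1 to 10 rows; each row shifts and turns the commanded pose from where the row before left it, along the tool's axes as they then stand; what a row does not reach is not made up. A row lasts 1/10 s, in which the tool goes at most 50 mm and 8.59 degrees, less where a joint would pass 70% of its speed; a pose out of reach is approached as far as the arm can. A call with a gripper value outside its range is refused whole. The fingers move at their own pace and stop on an object; the grip force is fixed at half the most. Time passes only in rows, so rows that do not move let the fingers close. It gives the time, the measured TCP pose, the force and the opening at its end, in the units of the state.
- manip.observe(): the state, without advancing time (a new reading comes with each control period).
- manip.read_camera(name): name is "side" or "top"; returns a dict with "color" (384x512x3 uint8, red, green, blue), "fovy" (degrees; the focal length in pixels is half the picture's height over the tangent of half this angle, whatever the lens; pixels are square), "cx", "cy" (the principal point, pixels), "R" (3x3) and "t" (3): a world point X has camera coordinates R X + t. Camera axes: x right, y down, z forward; pixel columns grow to the right and rows downward; lengths in m; the calibration is good to about 2 mm. A picture is of the moment at which its call begins. There is no depth.
- manip.sign_off(): hands the job in, once; it reports no verdict.
The state is a dict: "time_s": time; "joint_pos": joint angles; "qd": joint speeds; "joint_torque": joint torques, N m; "ee_pos": TCP position; "tcp_rot": TCP orientation; "contact_force": force on the tool from outside, world axes, zero at the start; "moment": the same for the moment, N m; "gripper_width": finger opening in m.
Only numpy, scipy, OpenCV 4.12 (cv2) and the standard library are available. Lean on these libraries where they do the work, as an engineer would, in place of code of your own. Each camera call takes 0.05 s, during which the arm holds its last target. There are 200 camera calls.

TASK

Pick up the oblong steel forming block with the three channels across its top and set it down, channels up, flat and square in the oblong pocket of the wooden holder, ready for bending strips. Lower it to the pocket floor rather than dropping it, let go, and leave the square dapping block where it stands.

Things in the scene. Friction and masses are not known exactly. Their poses are not given: they have to be found in the camera images.
- channel_block_center (a point): Centre (15 mm above its underside) of the loose oblong plain steel block, 70 mm long (x axis), 40 mm wide (y), 30 mm high (z up), about 0.6 kg. Three square channels 8 mm deep, 6, 10 and 14 mm wide, cross its top along y. Stands on the bench (height 0) at any yaw; grip it across its 40 mm width, amid its length. Either way round in the pocket will do.
- pocket_floor (a point): Centre of the pocket's floor in the fixed wooden holder (130 x 100 mm). Floor 12 mm above the bench, walls of dark wood 14 mm higher. Pocket 90 mm along its x axis, 60 mm along y, open above: 10 mm to spare on each side of the block. Amid both long walls (+y, -y) a notch 46 mm wide goes right through the wall, down to floor level, to let fingers in beside the block. z up; its yaw varies.
- dapping_block_center (a point): Centre (20 mm above its underside) of the loose square plain steel dapping block, 48 x 48 mm, 40 mm high, with four round hollows in its top. A bystander to leave alone. A round steel disc, 54 mm across and 22 mm high, also stands near; which of the three stands where varies.
Not all that is in view belongs to the job. Leave any red look-alike of the part that bears channel_block_center alone.

How it is judged:
At the end, for the whole second after the job is handed in: The channel block rests on the pocket floor, channels up: centre within 15 mm of the pocket's centre from above, 11 to 19 mm above its floor, tilt under 5 degrees, length within 12.6 degrees of the pocket's, at rest; the dapping block is within 30 mm of its start (horizontal distance between channel_block_center and pocket_floor below 0.015 m and z of channel_block_center in the frame of pocket_floor between 0.011 and 0.019 m and angle between channel_block_center's own z axis and vertical below 0.087 rad and angle between the x axis of channel_block_center and the x axis of pocket_floor, either way round below 0.22 rad and linear speed of channel_block below 0.02 m/s and distance of dapping_block_center from where it was at the start of the episode below 0.03 m); the robot touches nothing.
It fails at once if the channel block is dropped or thrown (moves faster than 0.6 m/s, a fall of about 20 mm, with no finger on it) (linear speed of channel_block above 0.6 m/s and not (contact force between the fingers and channel_block above 0.2 N)).
It fails at once if the dapping block is moved more than 30 mm (distance of dapping_block_center from where it was at the start of the episode above 0.03 m).
It also fails if it takes over 38 s, if anything falls off the work surface, if the arm or the gripper's body presses on something with over 40 N, if the wrist force passes 120 N, or if a joint passes its speed limit or range.

## Working session

There is one attempt and no reset: what is moved stays moved. The work goes in short steps, Python scripts to look and compute and a tool call to move; the robot and the scene stay as the last step left them, time stands still between calls to the robot, and variables do not carry over. Pictures are saved under pics/ and viewed, about 8 in all and at most 12, crops included, and the job is handed in when it is done.

Besides the shell and the picture viewer there is one more tool, called after "Call:" as name(argument=value, ...), one argument or row to a line, values as JSON. move_arm: Moves the arm, as the interface text tells. Its arguments: {"type":"object","properties":{"targets":{"type":"array"}},"required":["targets"]}

```bash
mkdir -p pics; python3 - <<'E'
from workcell import manip
import cv2,pickle
d={}
for n in("top","side"):
    c=manip.read_camera(n);d[n]=c
    cv2.imwrite(f"pics/{n}0.png",cv2.resize(c["color"][:,:,::-1],(768,576),interpolation=cv2.INTER_CUBIC))
    print(n,c["fovy"],c["cx"],c["cy"],c["R"],c["t"], [k for k in c])
pickle.dump(d,open("c0.pkl","wb"))
print(manip.observe())
E
```

```text
top 48.65964749823179 258.4097310559589 187.84118974504906 [[-0.02855713 -0.99958799  0.00288774]
 [-0.99861906  0.02840177 -0.04419624]
 [ 0.04409601 -0.00414587 -0.9990187 ]] [0.08624425 0.49105351 0.98625293] ['color', 'fovy', 'cx', 'cy', 'R', 't']
side 55.12910138132207 256.8330395543503 195.71044875494547 [[-0.94185035 -0.33581694  0.01203786]
 [-0.23261072  0.62570227 -0.74457298]
 [ 0.2425081  -0.70407646 -0.66743252]] [0.47934884 0.101853   0.76644148] ['color', 'fovy', 'cx', 'cy', 'R', 't']
{'time_s': 0.1, 'joint_pos': array([ 1.03928294,  0.6000139 , -0.00256764,  1.60001496,  0.00181791,
        0.942903  , -0.07976401]), 'qd': array([ 2.66941320e-04, -2.08865418e-03, -3.80347911e-04, -2.60854673e-04,
       -9.44871009e-04,  1.87815073e-04,  5.98989596e-05]), 'joint_torque': array([ 7.92583072e-03, -7.66544509e+01,  1.50288485e+00, -2.52935207e+01,
       -5.22490265e-02,  1.36061740e-02,  7.13226427e-05]), 'ee_pos': array([ 0.31830351, -0.65092495,  0.21788101]), 'tcp_rot': array([-2.66467344e+00,  1.66293792e+00,  1.87849884e-03]), 'contact_force': array([ 0.30696022,  1.06527892, -0.07617698]), 'moment': array([ 0.06765352, -0.00423917, -0.02047688]), 'gripper_width': 0.09302747855525251}
```

View pics/top0.png

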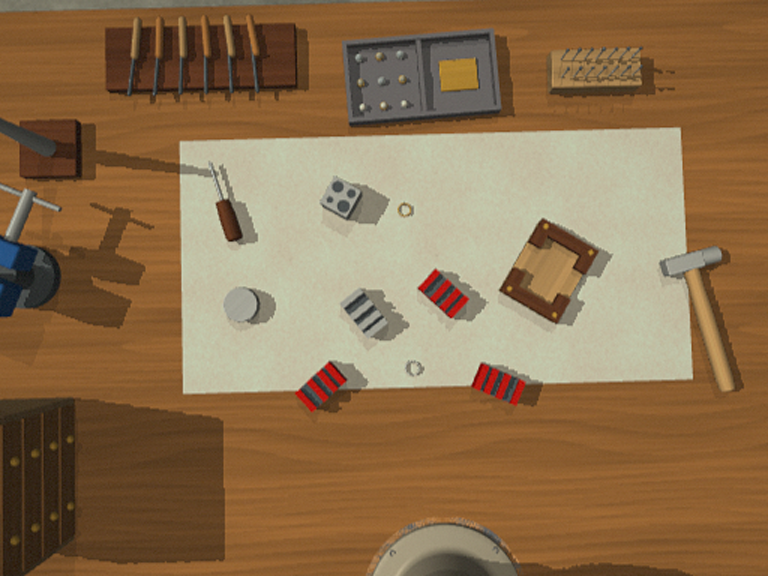

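View pics/side0.png

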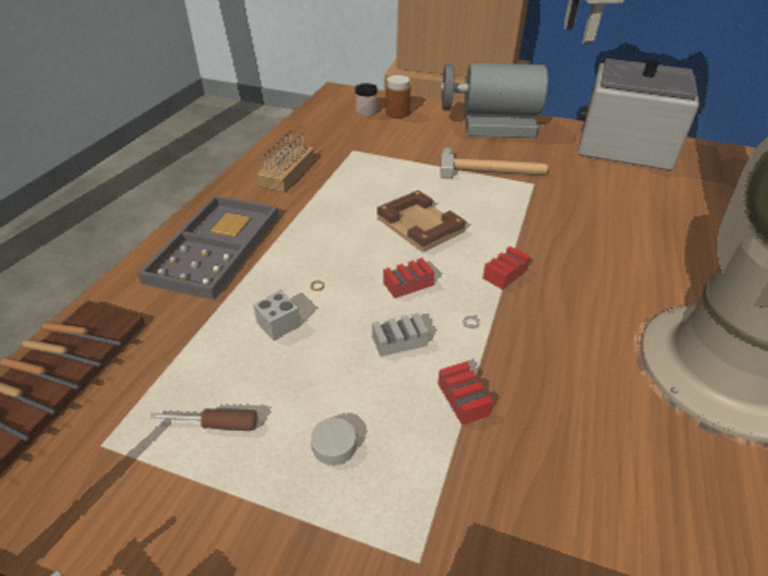

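The top picture shows the plain steel three-channel block at (365,313). Red look-alikes are at (443,293), (498,383) and (322,386), the dapping block at (341,198), the disc at (242,304) and the holder at (550,270). Only the block at (365,313) is plain steel with three channels, so I'll enlarge it and the holder.

```bash
python3 - <<'E'
import pickle,cv2,numpy as np
c=pickle.load(open("c0.pkl","rb"))["top"]["color"][:,:,::-1]
# original px: block ~(243,209), holder ~(366,180)
a=cv2.resize(c[184:234,218:268],(400,400),interpolation=cv2.INTER_CUBIC)   # x8
b=cv2.resize(c[140:220,326:406],(400,400),interpolation=cv2.INTER_CUBIC)   # x5
cv2.imwrite("pics/crop.png",np.hstack([a,b]))
E
```

```text
(no output)
```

View pics/crop.png

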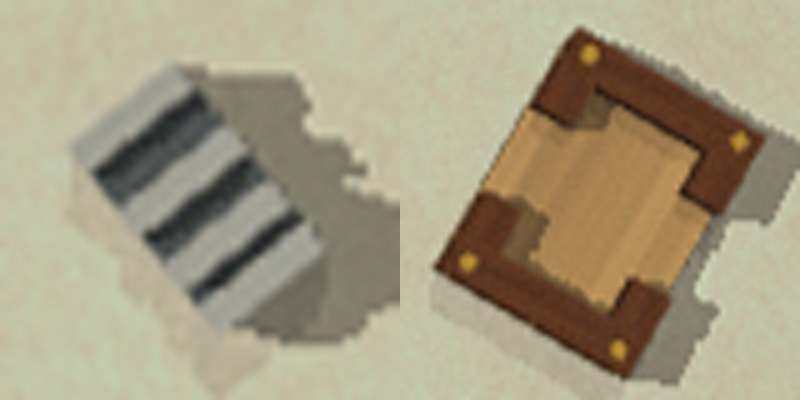

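Left crop: plain steel, three channels of different widths, with top corners at (73,150), (175,63), (325,245) and (222,330). That is the part. Right crop: holder top corners at (580,27), (765,135), (628,378) and (437,267), with notches in its left and right walls.

```bash
cat > h.py <<'E'
import numpy as np
from scipy.spatial.transform import Rotation as Ro
def back(c,px,z):
    f=c["color"].shape[0]/2/np.tan(np.radians(c["fovy"])/2); R=np.array(c["R"]);t=np.array(c["t"])
    o=-R.T@t; out=[]
    for u,v in px:
        d=R.T@[(u-c["cx"])/f,(v-c["cy"])/f,1]; out.append(o+d*(z-o[2])/d[2])
    return np.array(out)
def proj(c,P):
    f=c["color"].shape[0]/2/np.tan(np.radians(c["fovy"])/2)
    X=np.array(P)@np.array(c["R"]).T+c["t"]; return X[:,:2]/X[:,2:]*f+[c["cx"],c["cy"]]
def crop(p,off,s): return (np.array(p,float)+.5)/s-.5+off
def delta(s,target,yaw):
    """tool-frame yaw (deg) and shift (cm) to point down with tool x at yaw (mod 180)"""
    R=Ro.from_rotvec(s["tcp_rot"]); x=R.as_matrix()[:,0]; cur=np.degrees(np.arctan2(x[1],x[0]))
    d=(yaw-cur+90)%180-90
    return -d, 100*(R.inv().apply(np.array(target)-s["ee_pos"])), R
E
python3 - <<'E'
from h import *;import pickle
from workcell import manip
d=pickle.load(open("c0.pkl","rb"));c=d["top"]
def rep(n,px,z):
    P=back(c,px,z); print(n,P.round(4).tolist(),"c",P.mean(0).round(4))
    for i in range(4):
        e=P[(i+1)%4]-P[i]; print("  edge",np.linalg.norm(e).round(4),np.degrees(np.arctan2(e[1],e[0])).round(1))
    return P.mean(0)
b=rep("block",crop([(73,150),(175,63),(325,245),(222,330)],[218,184],8),.03)
h=rep("holder",crop([(580-400,27),(765-400,135),(628-400,378),(437-400,267)],[326,140],5),.026)
print("side px(x1.5)",proj(d["side"],[b,h])*1.5)
s=manip.observe(); print(delta(s,b,0),np.degrees(s["joint_pos"]).round(1))
print(Ro.from_rotvec(s["tcp_rot"]).as_matrix().round(3))
E
```

```text
block [[0.4613, 0.1461, 0.03], [0.4854, 0.1162, 0.03], [0.4319, 0.0745, 0.03], [0.4085, 0.1047, 0.03]] c [0.4468 0.1104 0.03  ]
  edge 0.0385 -51.1
  edge 0.0678 -142.1
  edge 0.0383 127.8
  edge 0.0671 38.1
holder [[0.5854, -0.1703, 0.026], [0.5327, -0.2541, 0.026], [0.4221, -0.186, 0.026], [0.4758, -0.0997, 0.026]] c [ 0.504  -0.1775  0.026 ]
  edge 0.0991 -122.2
  edge 0.1299 148.4
  edge 0.1016 58.1
  edge 0.1304 -32.8
side px(x1.5) [[400.75768169 325.28081446]
 [421.01625761 212.81098871]]
(np.float64(-63.93395508269319), array([-62.71847454, -44.99586814,  18.86591334]), Rotation.from_matrix(array([[ 4.39406507e-01, -8.98288057e-01, -6.98397657e-04],
                            [-8.98287343e-01, -4.39407044e-01,  1.14014738e-03],
                            [-1.33106163e-03,  1.26373597e-04, -9.99999106e-01]]))) [59.5 34.4 -0.1 91.7  0.1 54.  -4.6]
[[ 0.439 -0.898 -0.001]
 [-0.898 -0.439  0.001]
 [-0.001  0.    -1.   ]]
```

The measured sizes agree (block 68x38 mm, holder 130x100 mm), and the side view reprojection matches. The block is at (0.447, 0.110) with yaw 38°; the pocket is at (0.504, -0.178) with yaw 148°. I'll go via above the holder to keep within reach, with the jaws partly open.

Call:
move_arm(
  targets=[
    [[0,0,-6,0,0,0,-0.4],[0,0,-6,0,0,0,-0.4],[0,0,0,-1.7,-2.9,0,-0.4],[0,0,0,-1.7,-2.9,0,-0.4],[0,0,0,-1.7,-2.9,0,-0.4],[0,0,0,-1.7,-2.9,0,-0.4],[0,0,0,-1.7,-2.9,0,-0.4],[0,0,0,-1.7,-2.9,0,-0.4],[0,0,0,-1.7,-2.9,0,-0.4],[0,0,0,-1.7,-2.9,0,-0.4]],
  ],
)

```text
time_s: 1.1
ee_pos: [0.4175, -0.3998, 0.2184]
tcp_rot: [-2.824, 1.376, 0.001]
contact_force: [-0.4, 0.1, -0.1]
gripper_width: 0.0653
```

Call:
move_arm(
  targets=[
    [[0,0,0,-1.7,-2.9,0,-0.4],[0,0,0,-1.7,-2.9,0,-0.4],[0,0,0,-1.7,-2.9,0,-0.4],[0,0,0,-1.7,-2.9,0,-0.4],[0,0,0,-1.7,-2.9,0,-0.4],[0,0,0,-1.7,-2.9,0,-0.4],[0,0,0,-1.7,-2.9,0,-0.4],[0,0,0,0,0,0,-0.4]],
  ],
)

```text
time_s: 1.9
ee_pos: [0.5055, -0.1776, 0.2185]
tcp_rot: [-2.827, 1.366, 0.001]
contact_force: [0.2, -0.3, 0.2]
gripper_width: 0.0652
```

```bash
python3 - <<'E'
from h import *
from workcell import manip
s=manip.observe(); print(s["time_s"],s["ee_pos"],np.degrees(s["joint_pos"]).round(0),s["gripper_width"],delta(s,[.447,.1105,.09],-52)[:2])
E
```

```text
1.9 [ 0.50548076 -0.1775903   0.21848816] [ 18.  22.  -7. 116.   3.  42. -42.] 0.06519252223335441 (np.float64(0.4292825095450894), array([-26.18858289, -13.30443853,  12.89970116]))
```

Call:
move_arm(
  targets=[
    [[0,0,0.4,-2.6,-1.33,1.2,-0.4],[0,0,0,-2.6,-1.33,1.2,-0.4],[0,0,0,-2.6,-1.33,1.2,-0.4],[0,0,0,-2.6,-1.33,1.2,-0.4],[0,0,0,-2.6,-1.33,1.2,-0.4],[0,0,0,-2.6,-1.33,1.2,-0.4],[0,0,0,-2.6,-1.33,1.2,-0.4],[0,0,0,-2.6,-1.33,1.2,-0.4],[0,0,0,-2.6,-1.33,1.2,-0.4],[0,0,0,-2.6,-1.33,1.2,-0.4]],
  ],
)

```text
time_s: 2.9
ee_pos: [0.4499, 0.1051, 0.0981]
tcp_rot: [2.819, -1.387, 0.0]
contact_force: [0.4, 0.8, 0.1]
gripper_width: 0.0653
```

Call:
move_arm(
  targets=[
    [[0,0,0,0,0,0.5,-0.4],[0,0,0,0,0,0.5,-0.4],[0,0,0,0,0,0.5,-0.4],[0,0,0,0,0,0.5,-0.4],[0,0,0,0,0,0,-0.4]],
  ],
)

```text
time_s: 3.4
ee_pos: [0.45, 0.1036, 0.0782]
tcp_rot: [2.818, -1.388, -0.001]
contact_force: [0.1, 0.5, 0.4]
gripper_width: 0.0652
```

```bash
python3 - <<'E'
from h import *;import cv2
from workcell import manip
s=manip.observe(); print(s["time_s"],s["ee_pos"],np.degrees(s["joint_pos"]).round(0),s["gripper_width"],delta(s,[.447,.1105,.005],-52)[:2])
a=manip.read_camera("side")["color"][150:280,190:360,::-1];
cv2.imwrite("pics/a.png",cv2.resize(a,None,fx=4,fy=4,interpolation=cv2.INTER_CUBIC))
E
```

```text
3.4 [0.45000565 0.1036351  0.07817413] [-18.  31.  -3. 132.   6.  17. -79.] 0.06520322412321652 (np.float64(-0.4375629058373818), array([-0.72733702, -0.1859797 ,  7.31727624]))
```

View pics/a.png

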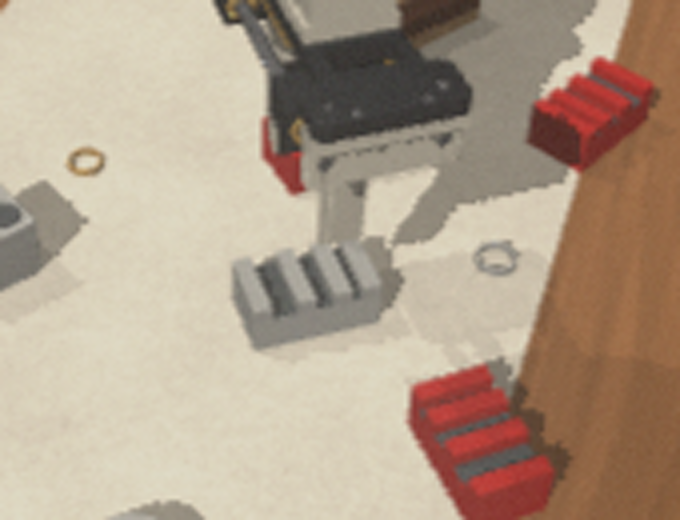

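The fingers hang above the block, near crop (340,215), and the block's centre is at about (308,290). That fits a 7 mm offset. I'll correct it and go down.

Call:
move_arm(
  targets=[
    [[0,0,-0.4,-0.73,-0.19,0,-0.4],[0,0,0,0,0,1,-0.4],[0,0,0,0,0,1,-0.4],[0,0,0,0,0,1,-0.4],[0,0,0,0,0,1,-0.4],[0,0,0,0,0,1,-0.4],[0,0,0,0,0,1,-0.4],[0,0,0,0,0,0.7,-0.4],[0,0,0,0,0,0.5,-0.4],[0,0,0,0,0,0,-0.4]],
  ],
)

```text
time_s: 4.45
ee_pos: [0.4468, 0.1116, 0.0059]
tcp_rot: [2.824, -1.375, -0.001]
contact_force: [0.4, -0.6, 0.3]
gripper_width: 0.0652
```

Call:
move_arm(
  targets=[
    [[0,0,0,0,0,0,0],[0,0,0,0,0,0,0.1],[0,0,0,0,0,0,0.2],[0,0,0,0,0,0,0.4],[0,0,0,0,0,0,1],[0,0,0,0,0,0,1],[0,0,0,0,0,0,1]],
  ],
)

```text
time_s: 5.15
ee_pos: [0.4472, 0.1117, 0.0069]
tcp_rot: [-2.824, 1.376, -0.001]
contact_force: [-0.1, 0.6, 6.4]
gripper_width: 0.04
```

The opening is 40.0 mm, so it's gripped across the width. I'll lift.

Call:
move_arm(
  targets=[
    [[0,0,0,0,0,-0.4,1],[0,0,0,0,0,-0.8,1],[0,0,0,0,0,-1.2,1],[0,0,0,0,0,-1.4,1],[0,0,0,0,0,-1.4,1],[0,0,0,0,0,-1.4,1],[0,0,0,0,0,-1.4,1],[0,0,0,0,0,-1,1],[0,0,0,0,0,-0.5,1],[0,0,0,0,0,0,1]],
  ],
)

```text
time_s: 6.15
ee_pos: [0.4472, 0.1116, 0.1022]
tcp_rot: [-2.824, 1.376, -0.001]
contact_force: [-0.1, 0.3, -6.3]
gripper_width: 0.0401
```

```bash
python3 - <<'E'
from h import *;import cv2
from workcell import manip
s=manip.observe(); print(s["time_s"],s["ee_pos"],s["contact_force"],s["gripper_width"],delta(s,[.504,-.1775,.10],58)[:2])
a=manip.read_camera("side")["color"][120:280,190:390,::-1];
cv2.imwrite("pics/b.png",cv2.resize(a,None,fx=3,fy=3,interpolation=cv2.INTER_CUBIC))
E
```

```text
6.15 [0.44720175 0.11160296 0.10216112] [-0.06833612  0.31304508 -6.25364031] 0.04007122286566025 (np.float64(70.04828217511707), array([26.26717022, 13.34552102,  0.21257587]))
```

View pics/b.png

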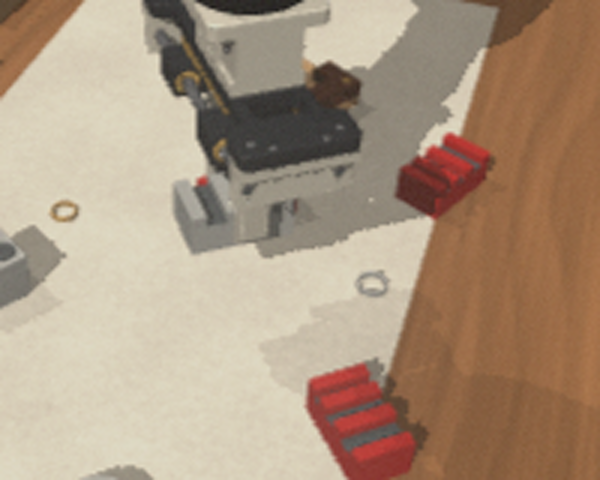

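The block is held level with its channels up, at about (240,220), and the load is 6.3 N. I'll carry it over the holder and then turn it 70°.

Call:
move_arm(
  targets=[
    [[0,0,0,1.0,0.5,0,1],[0,0,0,2.2,1.1,0,1],[0,0,0,2.5,1.28,0,1],[0,0,0,2.5,1.28,0,1],[0,0,0,2.5,1.28,0,1],[0,0,0,2.5,1.28,0,1],[0,0,0,2.5,1.28,0,1],[0,0,0,2.5,1.28,0,1],[0,0,0,2.5,1.28,0,1],[0,0,0,2.5,1.28,0,1]],
  ],
)

```text
time_s: 7.2
ee_pos: [0.4961, -0.1461, 0.1007]
tcp_rot: [2.823, -1.376, -0.003]
contact_force: [0.4, -0.3, -6.5]
gripper_width: 0.0396
```

Call:
move_arm(
  targets=[
    [[0,0,0,2.0,1.0,0,1],[0,0,0,1.0,0.5,0,1],[0,0,4,0,0,0,1],[0,0,6,0,0,0,1],[0,0,6,0,0,0,1],[0,0,6,0,0,0,1],[0,0,6,0,0,0,1],[0,0,6,0,0,0,1],[0,0,6,0,0,0,1],[0,0,6,0,0,0,1]],
  ],
)

```text
time_s: 8.2
ee_pos: [0.5029, -0.1764, 0.101]
tcp_rot: [2.058, -2.373, -0.002]
contact_force: [-1.2, -0.0, -5.4]
gripper_width: 0.0398
```

Call:
move_arm(
  targets=[
    [[0,0,6,0,0,0,1],[0,0,6,0,0,0,1],[0,0,6,0,0,0,1],[0,0,6,0,0,0,1],[0,0,0,0,0,0,1],[0,0,0,0,0,0,1]],
  ],
)

```text
time_s: 8.8
ee_pos: [0.5032, -0.1764, 0.1012]
tcp_rot: [1.529, -2.743, -0.001]
contact_force: [-0.2, 0.2, -6.5]
gripper_width: 0.0399
```

```bash
python3 - <<'E'
from h import *;import cv2
from workcell import manip
s=manip.observe(); print(s["time_s"],s["ee_pos"],np.degrees(s["joint_pos"]).round(0),s["contact_force"],s["gripper_width"],delta(s,[.504,-.1775,.021],58)[:2])
E
```

```text
8.8 [ 0.50320194 -0.17643234  0.10119453] [  6.  32.  10. 123. -12.  26. -96.] [-0.20162643  0.16971863 -6.54156006] 0.03987073723217698 (np.float64(0.2764097203642564), array([ 0.04550824, -0.13182611,  8.01934838]))
```

Call:
move_arm(
  targets=[
    [[0,0,0.3,0.05,-0.13,0.5,1],[0,0,0,0,0,0.8,1],[0,0,0,0,0,0.8,1],[0,0,0,0,0,0.8,1],[0,0,0,0,0,0.8,1],[0,0,0,0,0,0.8,1],[0,0,0,0,0,0.5,1],[0,0,0,0,0,0,1]],
  ],
)

```text
time_s: 9.6
ee_pos: [0.504, -0.1779, 0.0508]
tcp_rot: [1.517, -2.75, -0.001]
contact_force: [-1.0, 0.2, -6.5]
gripper_width: 0.0396
```

```bash
python3 - <<'E'
from h import *;import cv2
from workcell import manip
s=manip.observe(); print(s["time_s"],s["ee_pos"],delta(s,[.504,-.1775,.019],58)[:2])
a=manip.read_camera("side")["color"][80:200,210:360,::-1];
b=manip.read_camera("top")["color"][120:240,306:436,::-1];
cv2.imwrite("pics/c.png",np.hstack([cv2.resize(x,(400,400),interpolation=cv2.INTER_CUBIC) for x in(a[:,:120],b[:,:120])]))
E
```

```text
9.6 [ 0.50398761 -0.17793816  0.05078044] (np.float64(-0.2431968151926185), array([-0.03899587,  0.01845166,  3.17805313]))
```

View pics/c.png

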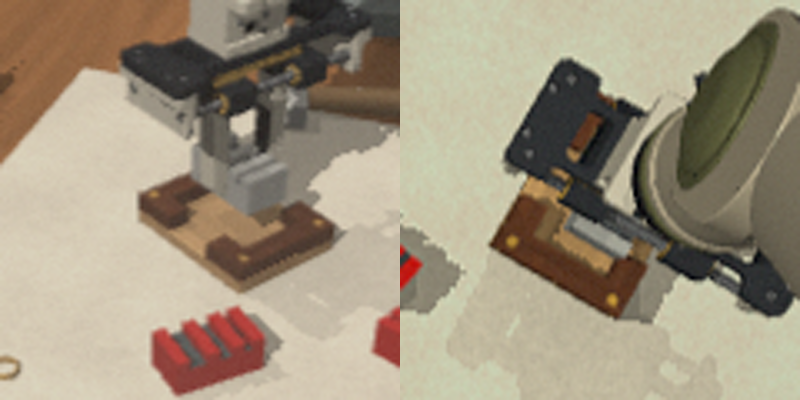

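The block hangs squarely above the pocket: at (240,185) on the left, and its end is parallel to the wall at (600,240) on the right. I'll lower it.

Call:
move_arm(
  targets=[
    [[0,0,-0.2,0,0,0.4,1],[0,0,0,0,0,0.5,1],[0,0,0,0,0,0.5,1],[0,0,0,0,0,0.5,1],[0,0,0,0,0,0.4,1],[0,0,0,0,0,0.3,1],[0,0,0,0,0,0.2,1],[0,0,0,0,0,0.1,1],[0,0,0,0,0,0.1,1],[0,0,0,0,0,0,1]],
  ],
)

```text
time_s: 10.7
ee_pos: [0.5044, -0.178, 0.0216]
tcp_rot: [-1.522, 2.748, -0.0]
contact_force: [-0.1, -0.5, -6.3]
gripper_width: 0.0399
```

Call:
move_arm(
  targets=[
    [[0,0,0,0,0,0.1,1],[0,0,0,0,0,0.1,1],[0,0,0,0,0,0,1]],
  ],
)

```text
time_s: 11.0
ee_pos: [0.5044, -0.178, 0.0195]
tcp_rot: [1.522, -2.748, -0.0]
contact_force: [0.3, 0.2, -6.9]
gripper_width: 0.0397
```

Call:
move_arm(
  targets=[
    [[0,0,0,0,0,0.05,1],[0,0,0,0,0,0.05,1],[0,0,0,0,0,0,1]],
  ],
)

```text
time_s: 11.3
ee_pos: [0.5044, -0.178, 0.019]
tcp_rot: [-1.522, 2.748, -0.0]
contact_force: [-1.7, 0.8, 1.6]
gripper_width: 0.0399
```

It has touched the floor: the load went from -6.9 to +1.6 N at the expected height of 0.019 m. I'll release and retreat.

Call:
move_arm(
  targets=[
    [[0,0,0,0,0,0,0.1],[0,0,0,0,0,0,0],[0,0,0,0,0,0,-0.2],[0,0,0,0,0,0,-0.4],[0,0,0,0,0,0,-0.4],[0,0,0,0,0,0,-0.4]],
  ],
)

```text
time_s: 11.9
ee_pos: [0.5044, -0.178, 0.0186]
tcp_rot: [1.522, -2.748, 0.0]
contact_force: [-0.4, 0.5, 0.8]
gripper_width: 0.0648
```

Call:
move_arm(
  targets=[
    [[0,0,0,0,0,-0.5,-0.4],[0,0,0,0,0,-1,-0.4],[0,0,0,0,0,-1.5,-0.4],[0,0,0,0,0,-2,-0.4],[0,0,0,0,0,-2,-0.4],[0,0,0,0,0,-2,-0.4],[0,0,0,0,0,-2,-0.4],[0,0,0,0,0,-2,-0.4],[0,0,0,0,0,-2,-0.4],[0,0,0,0,0,0,-0.4]],
  ],
)

```text
time_s: 12.9
ee_pos: [0.5054, -0.1784, 0.1716]
tcp_rot: [-1.52, 2.745, -0.005]
contact_force: [-0.0, -0.0, -0.5]
gripper_width: 0.0652
```

Call:
move_arm(
  targets=[
    [[0,0,0,-3,0,0,-0.4],[0,0,0,-3,0,0,-0.4],[0,0,0,-3,0,0,-0.4],[0,0,0,-3,0,0,-0.4],[0,0,0,-3,0,0,-0.4],[0,0,0,-3,0,0,-0.4],[0,0,0,0,0,0,-0.4]],
  ],
)

```text
time_s: 13.6
ee_pos: [0.6015, -0.0207, 0.168]
tcp_rot: [-1.529, 2.743, 0.002]
contact_force: [-0.8, -0.1, -0.1]
gripper_width: 0.065
```

```bash
python3 - <<'E'
from h import *;import cv2,pickle
from workcell import manip
s=manip.observe(); print(s["time_s"],s["ee_pos"],s["contact_force"],s["gripper_width"])
d={n:manip.read_camera(n) for n in("side","top")};pickle.dump(d,open("c1.pkl","wb"))
o=pickle.load(open("c0.pkl","rb"))
for n,(u,v) in{"top":(227,132),"side":(184,210)}.items():
    sl=np.s_[v-20:v+20,u-20:u+20]; print(n,"dapping diff",np.abs(d[n]["color"][sl].astype(int)-o[n]["color"][sl]).mean())
a=d["side"]["color"][110:190,240:320,::-1];b=d["top"]["color"][140:220,326:406,::-1]
cv2.imwrite("pics/d.png",np.hstack([cv2.resize(x,(400,400),interpolation=cv2.INTER_CUBIC) for x in(a,b)]))
E
```

```text
13.6 [ 0.60153353 -0.020695    0.1680321 ] [-0.75820507 -0.14176949 -0.07801228] 0.06495827535682257
top dapping diff 15.006666666666666
side dapping diff 3.97875
```

View pics/d.png

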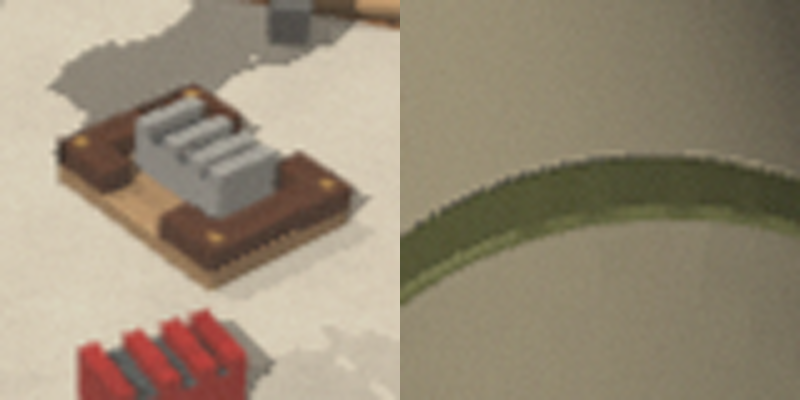

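On the left the block is in the pocket, channels up, with its near top corner at (278,155). The arm hides the top view, so I'll move it aside for a measurement.

Call:
move_arm(
  targets=[
    [[0,0,0,-2.8,1.8,0,-0.4],[0,0,0,-2.8,1.8,0,-0.4],[0,0,0,-2.8,1.8,0,-0.4],[0,0,0,-2.8,1.8,0,-0.4],[0,0,0,-2.8,1.8,0,-0.4],[0,0,0,-2.8,1.8,0,-0.4],[0,0,0,-2.8,1.8,0,-0.4],[0,0,0,0,0,0,-0.4],[0,0,0,0,0,0,-0.4]],
  ],
)

```text
time_s: 14.6
ee_pos: [0.5966, 0.2066, 0.1684]
tcp_rot: [1.522, -2.747, 0.001]
contact_force: [0.0, -0.5, -0.2]
gripper_width: 0.065
```

```bash
python3 - <<'E'
from h import *;import cv2,pickle
from workcell import manip
s=manip.observe(); print(s["time_s"],s["ee_pos"],s["contact_force"])
d={n:manip.read_camera(n) for n in("side","top")};pickle.dump(d,open("c1.pkl","wb"))
a=d["side"]["color"][160:260,140:240,::-1];b=d["top"]["color"][140:220,326:406,::-1]
cv2.imwrite("pics/e.png",np.hstack([cv2.resize(x,(400,400),interpolation=cv2.INTER_CUBIC) for x in(a,b)]))
E
```

```text
14.6 [0.59662345 0.20664385 0.16837891] [ 0.01778856 -0.52254446 -0.23693253]
```

View pics/e.png

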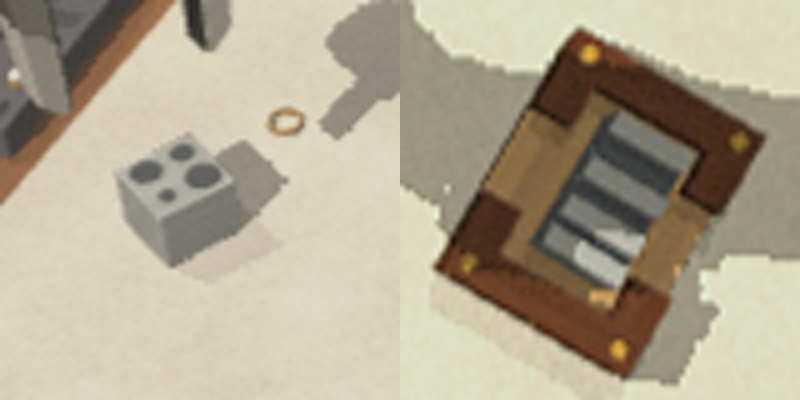

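The dapping block stands where it was, with its top centred near (175,173) in the crop. The channel block's top corners in the pocket are about (610,113), (698,155), (625,290) and (541,243).

```bash
python3 - <<'E'
from h import *;import pickle
c=pickle.load(open("c1.pkl","rb"))["top"]
P=back(c,crop([(210,113),(298,155),(225,290),(141,243)],[326,140],5),.042)
print(P.mean(0)-[.504,-.1775,.042])
for i in range(4):
    e=P[(i+1)%4]-P[i]; print(np.linalg.norm(e).round(4),np.degrees(np.arctan2(e[1],e[0])).round(1))
from workcell import manip
manip.sign_off()
E
```

```text
[-5.34212419e-04 -3.18525952e-03  6.24500451e-17]
0.0443 -117.3
0.0703 149.4
0.0436 59.0
0.0675 -30.0
the job is handed in; nothing more can be done
```

The plain steel channel block is in the holder's pocket, channels up, and I handed the job in at about 14.6 s of the 38 s allowed. I gripped it across its 40 mm width, carried it over and lowered it until the wrist force showed it on the floor. Then I released it and moved the arm clear.

- **Position:** the last top view puts the block about 3 mm from the pocket's centre and 1–2° off its length, well inside the 15 mm and 12.6° limits. Measured height at touchdown fits the pocket floor.
- **Dapping block:** it looks unmoved in the side view. I judged this by eye only. An automatic picture comparison gave a difference of 15 in the top view, where the arm hid much of the scene, and 4 in the side view, so I gave it no weight.
- **Measurement error:** the block's measured width in the last top view came out about 44 mm instead of 40 mm. I had read the corners slightly wide, partly because a side face shows, so the 3 mm offset is only good to a few millimetres.

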